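# Put the lathe tool rest away in the chest with the folding lid stay

## Task

Raise the lid of the plywood chest until its folding stay goes over centre and holds it up by itself, and lay the loose lathe tool rest flat in the chest's empty bay without dropping it. Then push the stay's knee back through straight, which lifts the lid slightly and lets the stay fold, and let the lid come fully down with the tool rest inside. Do not force the lid or slam it, and leave the other things on the bench where they are.

Things in the scene. Friction and masses are not known exactly. Their poses are not given: they have to be found in the camera images.
- chest: Low plywood chest, 190 deep (x) x 320 wide (y) x 130 mm high, walls 12 mm, fixed on the bench, hinged side away from the robot. Origin: centre of its underside; x to the hinged back, y to its left, z up. Inside, the right bay (y below -63 mm) holds two lathe centres on a wooden rack; the rest is one empty bay. Starts closed.
- hinge (a point): Middle of the lid's hinge axis, 95 mm behind the chest's origin, 130 mm up; axes of the chest, the hinge axis along y. The hinges are damped: once the stay is unlocked the lid sinks to shut by itself in about 3 s; let go before the stay has locked, it does the same.
- lip (a point): Middle of the lid's free front edge, on its underside; axes of the lid (x from lip to hinge). The lid is a 15 mm board, 0.65 to 0.9 kg, 320 mm wide, 220 mm from hinge axis to this edge, underside level with the axis; its last 30 mm overhang the chest's front wall as a finger lip, 130 mm above the bench when closed. Raising it there takes 4 to 8 N.
- lid (a joint): Lid angle in rad: 0 closed, grows as it opens. The stay comes straight at 1.36, as far as the lid can go (a firm stop; further pushing only strains it); eased off there, the lid settles back to 1.33 and rests on the locked stay.
- knee (a joint): Knee angle of the folding stay in rad: 0 with the lid closed, 2.45 when its two bars are in line, 2.77 locked (18 degrees past straight, on its stop). A light spring urges the knee towards the lock; the lid's weight folds it the other way once it is about 13 degrees to the folded side of straight.
- knee_pin (a point): Knee of the folding stay: 20 mm steel hub, 12 mm thick along the chest's y, joining two flat bars 14 mm outside the chest's left (+y) side. Locked, it lies 14 mm behind the chest's origin, 163 mm up. Pushed backwards and down (40 degrees below level) with 1 to 4 N it passes straight after 12 mm, lifting the lid a little; by 25 mm it folds on by itself: push no further. Its axes turn with the bar.
- bay (a point): Centre of the floor of the chest's empty bay, 55 mm above the bench; axes of the chest. The bay is 166 mm (x) by 205 mm (y) and 75 mm deep to the rim; the divider on its right is 60 mm high.
- rest_grip (a point): Loose tool rest of a small wood lathe: dark cast bar and bright round post in a T, 0.33 to 0.53 kg, lying flat, 16 mm thick, left of the chest in one of three places. Point on the post's centre line, 8 mm up, where it is best gripped across the post. x along the post to the bar, y along the bar. Bar 110 (y) x 22 x 16 mm, centred at x = +23 mm; 16 mm post from the bar to x = -59 mm.
- tin: Bystander: flat round aluminium wax tin, 78 mm across, 33 mm high; origin under its centre.
- drillchuck: Bystander: steel drill chuck standing upright, 44 mm across, 66 mm high; origin under its centre.
- spray: Bystander: spray can, 52 mm across, 170 mm high; origin under its centre.
- tape: Bystander: black tape measure, 65 x 65 x 32 mm; origin under its centre.
- offcut: Bystander: plywood offcut, 150 x 100 x 18 mm; origin under its centre.
- rest: The same tool rest as a body; origin on its underside, 8 mm straight below rest_grip, same axes.
- stay_foot (a point): Pin of the stay's lower bar on the chest's left side, 30 mm in front of the chest's origin, 85 mm up; axes of the chest. Both bars are flat steel, 90 mm between pins, 14 mm wide, 4 mm thick; the upper one is pinned to the lid's left edge, 95 mm from the hinge axis. With the lid closed the knee hangs 70 mm above the bench, behind this pin.
Not all that is in view belongs to the job. Of the things that look like the rest, take the one that is nearest to the robot's base at the start.

How it is judged (in metres and radians):
On the way, in this order (a step that is already met when the one before it is completed fails the run):
1. the lid stands open on its locked stay, let go by the robot (value of joint knee above 2.65 rad and value of joint lid above 1.27 rad and contact force between each of the fingers, the arm and chest below 0.3 N), for 0.3 s.
2. the tool rest lies flat on the floor of the empty bay, let go, with the lid still open on its locked stay (x of rest_grip in the frame of chest between -0.08 and 0.08 m and y of rest_grip in the frame of chest between -0.055 and 0.147 m and z of rest_grip in the frame of chest below 0.07 m and angle between the z axis of rest_grip and the z axis of chest, either way round below 0.12 rad and value of joint knee above 2.65 rad and contact force between the fingers and rest below 0.3 N), for 0.3 s.
At the end, for the whole second after the job is handed in: Lid fully down (within 0.03 rad) and still, stay folded (knee under 0.1 rad), the tool rest lying flat (within 0.12 rad) on the floor of the left-hand bay, its grip point under 70 mm above the bench; nothing else on the bench moved 30 mm or more (value of joint lid below 0.03 rad and value of joint knee below 0.1 rad and velocity of joint lid between -0.05 and 0.05 rad/s and x of rest_grip in the frame of chest between -0.08 and 0.08 m and y of rest_grip in the frame of chest between -0.055 and 0.147 m and z of rest_grip in the frame of chest below 0.07 m and angle between the z axis of rest_grip and the z axis of chest, either way round below 0.12 rad); the robot touches nothing.
It fails at once if the tool rest is dropped into the chest (it moves faster than 0.8 m/s below the chest's rim) (linear speed of rest above 0.8 m/s and z of rest_grip in the frame of chest below 0.1 m and x of rest_grip in the frame of chest between -0.08 and 0.08 m and y of rest_grip in the frame of chest between -0.055 and 0.147 m).
It fails at once if another thing on the bench is moved by 30 mm or more (distance of any of tin, drillchuck, spray, tape, offcut from where it was at the start of the episode above 0.03 m).
It fails at once if the robot forces the chest, lid or stay (over 60 N) (contact force between any of the fingers, the arm and chest above 60 N).
It fails at once if the lid is forced down against the locked stay (value of joint knee above 2.55 rad and value of joint lid below 1.2 rad).
It fails at once if the lid slams: it is within 0.3 rad of shut and closing faster than 2 rad/s (value of joint lid below 0.3 rad and velocity of joint lid below -2 rad/s).
It also fails if it takes over 67 s, if anything falls off the work surface, if the arm or the gripper's body presses on something with over 40 N, if the wrist force passes 120 N, or if a joint passes its speed limit or range.

## Robot

A 7-joint arm with a two-finger parallel gripper is mounted at the origin on the work surface. World frame = base frame: x ahead of the robot, y to its left, z up, the work surface at z = 0. Lengths are in mm, angles in rad, forces in N, time in s.
With the tool pointing down it reaches from about 400 to 875 mm from the base axis. Payload 4.4 kg.
Tool frame: the origin (TCP) lies where the fingers leave the gripper's body, on its centre line; the fingertips stand 73 mm ahead of it and the grasp point (between the pads) lies 54 mm ahead of it; z points along the fingers, y is the line along which they close (so a half turn about z gives the same grasp; the last joint's range is limited). The gripper opens to 85 mm and grips with 20 to 120 N. Pads are 22 mm wide; open, the fingers measure 114 mm over their backs; the gripper's body (76 mm by 85 mm) begins 54 mm behind the grasp point. The pads swing forward as they close: fully open they stand 13 mm farther back than shut.
Start: joints at [-1.336, 0.628, 0.038, 1.517, -0.027, 0.996, -0.02], TCP at [192.563, 620.835, 303.913] pointing down, gripper open.
Joint ranges: [-3.06, 3.06], [-0.37, 2.12], [-1.25, 1.32], [0.18, 2.47], [-1.1, 4.24], [0.23, 1.98], [-2.94, 2.94]. Speed limits (rad/s): [2.57, 2.57, 3.14, 3.14, 3.14, 3.14, 3.14].

## Interface

Orientations are given as [roll, pitch, yaw] about the fixed x, y, z axes, in that order (R = Rz(yaw) Ry(pitch) Rx(roll)).
In Python, from cell import ctrl gives the robot as it stands.
- The arm moves only by the tool send_rows, never from a script. Its argument "rows" is a list that holds one entry, the list of rows, each a list of 6 numbers: the shift along the tool's x, y, z in cm, then the turn, a rotation vector about the tool's x, y, z in rad. In form: [[[tx, ty, tz, wx, wy, wz], ...]]. A call has 1 to 10 rows; each row is the pose to reach, as a shift and turn from the pose commanded when the call began, along the tool's axes at that moment; what a row does not reach only later rows make up. A row lasts 1/10 s, in which the tool goes at most 50 mm and 8.59 degrees, less where a joint would pass 70% of its speed; a pose out of reach is approached as far as the arm can. A call with a gripper value outside its range is refused whole. "grip" is the closure in counts, from 0 (fully open) to 255 (shut), set as the call begins (left out, the last holds). The fingers move at their own pace and stop on an object; the grip force is fixed at half the most. Time passes only in rows, so rows that repeat a pose let the fingers close. It gives the time, the measured TCP pose, the force, the opening and the grip force at its end, in the units of the state.
- ctrl.read_state(): the state, without advancing time (a new reading comes with each control period).
- ctrl.get_image(name): name is "side" or "top"; returns a dict with "pixels" (384x512x3 uint8, red, green, blue), "fx", "fy", "cx", "cy" (pixels), "D" ([k1, k2, p1, p2, k3] as OpenCV has them; the pictures are not rectified), "extrinsics" (4x4, takes a point from camera to world coordinates). Camera axes: x right, y up, looking along -z (the intrinsics and any distortion apply to the point x, -y, -z); pixel columns grow to the right and rows downward; lengths in mm; the calibration is good to about 2 mm. A picture is of the moment at which its call begins. There is no depth.
- ctrl.finish_job(): hands the job in; it is judged then, once.
The state is a dict: "clock": time; "qpos": joint angles; "qd": joint speeds; "tau": joint torques, N m; "eef_pos": TCP position; "tool_rot": TCP orientation; "force": force on the tool from outside, world axes, zero at the start; "torque": the same for the moment, N m; "width": finger opening in mm; "gripper_force": force on a finger pad.
Only numpy, scipy, OpenCV 4.12 (cv2) and the standard library are available. Lean on these libraries where they do the work, as an engineer would, in place of code of your own. Each camera call takes 0.05 s, during which the arm holds its last target. There are 200 camera calls.

## Working session

There is one attempt and no reset: what is moved stays moved. The work goes in short steps, Python scripts to look and compute and a tool call to move; the robot and the scene stay as the last step left them, time stands still between calls to the robot, and variables do not carry over. Pictures are saved under pics/ and viewed, at most 10 in all, crops included, and the job is handed in when it is done.

Besides the shell and the picture viewer there is one more tool, called after "Emit:" in YAML: its name, and indented under it one key for each argument. send_rows: Moves the arm, as the interface text tells. Its arguments: {"type":"object","properties":{"rows":{"type":"array","items":{"type":"array","items":{"type":"array","items":{"type":"number"}}}},"grip":{"type":"number"}},"required":["rows"]}

```bash
mkdir -p pics; ls
python3 - <<'E'
from cell import ctrl
import cv2,pickle
s=ctrl.read_state();print(s)
for n in("side","top"):
    i=ctrl.get_image(n);pickle.dump(i,open(f"{n}0.pkl","wb"))
    cv2.imwrite(f"pics/{n}0.png",cv2.resize(i["pixels"][:,:,::-1],(800,600),interpolation=cv2.INTER_CUBIC))
    print(n,i["fx"],i["cx"],i["cy"],i["D"],i["extrinsics"])
E
```

```text
pics
{'clock': 0.0, 'qpos': array([-1.33577878,  0.62931808,  0.03842623,  1.51837685, -0.02697137,
        0.99628513, -0.01999152]), 'qd': array([-4.58985398e-04, -3.37500423e-04, -1.32481888e-04, -1.68172479e-04,
        6.94947087e-04, -3.70026227e-04,  8.39361643e-05]), 'tau': array([ 8.70397398e-04, -5.63399220e+01,  1.22652322e+00, -1.93441558e+01,
        1.10910862e-02,  1.07439252e-02,  4.32508642e-06]), 'eef_pos': array([192.42033762, 620.35593599, 303.00402125]), 'tool_rot': array([-3.13972323e+00,  3.81026997e-05,  2.84081172e+00]), 'force': array([ 0.19784818, -0.22465526,  0.50291503]), 'torque': array([ 0.04448071, -0.00056209, -0.00260522]), 'gripper_force': 0.0, 'width': 85.37928404943003}
side 498.63647361529945 255.26670443527735 191.27924864542254 [-0.09855778  0.          0.          0.          0.        ] [[-8.53662835e-01  2.85038124e-01 -4.35904842e-01 -1.73276604e+02]
 [-5.20763442e-01 -4.54161400e-01  7.22871261e-01  1.17269637e+03]
 [ 8.07471522e-03  8.44091637e-01  5.36138143e-01  9.60601440e+02]
 [ 0.00000000e+00  0.00000000e+00  0.00000000e+00  1.00000000e+00]]
top 459.5796835825462 259.9263126229004 182.4040609987181 [0.03243766 0.         0.         0.         0.        ] [[-5.21069883e-03  9.84966565e-01 -1.72666485e-01  2.81220275e+02]
 [-9.99984672e-01 -4.80913871e-03  2.74389163e-03 -8.28041431e+00]
 [ 1.87226444e-03  1.72678136e-01  9.84976526e-01  1.59160878e+03]
 [ 0.00000000e+00  0.00000000e+00  0.00000000e+00  1.00000000e+00]]
```

View pics/top0.png

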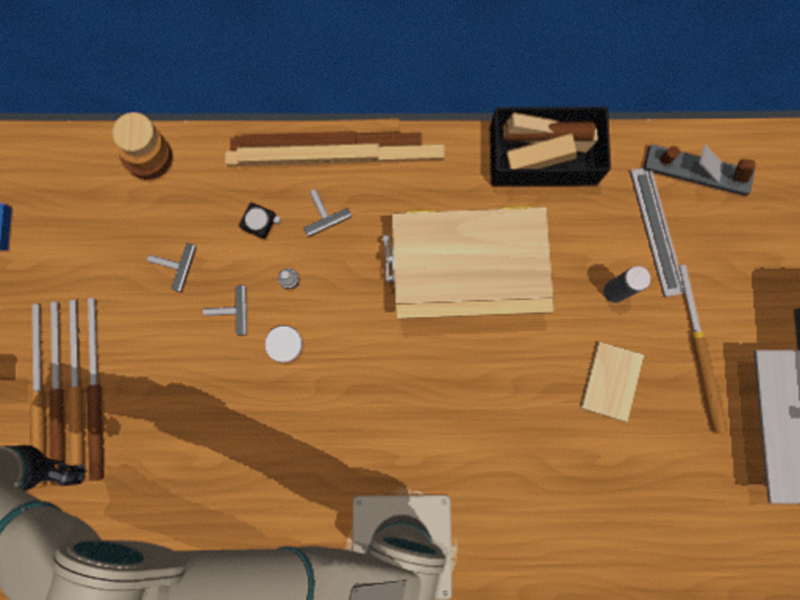

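View pics/side0.png

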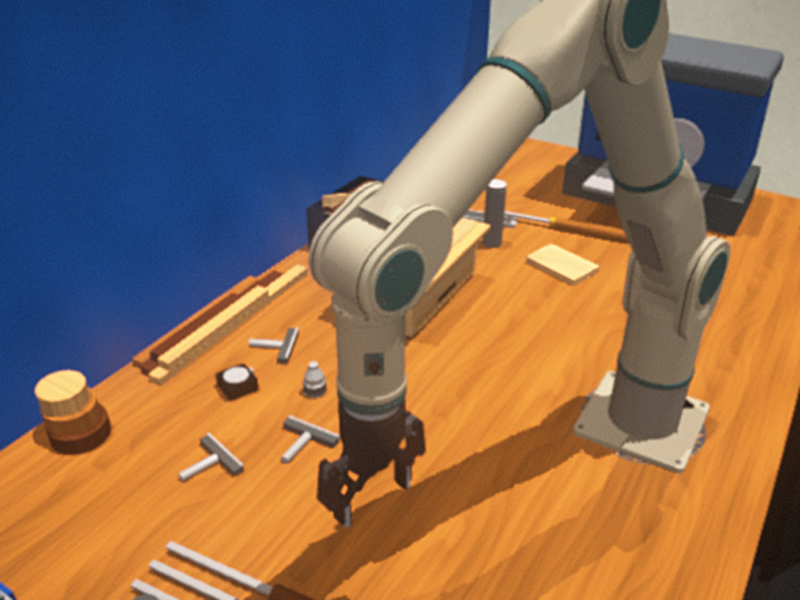

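Top view (800x600 px): three lookalikes for the rest, T's at (225,310), (325,215) and (178,265). The robot base is at about (402,545), so (225,310) looks nearest. The chest lid spans (393,213) to (553,315), with the stay at its left edge (388,260). I'll check this in crops.

```bash
cat > h.py <<'E'
import numpy as np,cv2,pickle
def K(i): return np.array([[i["fx"],0,i["cx"]],[0,i["fy"],i["cy"]],[0,0,1.]])
def unproj(i,uv,z):
    uv=np.array(uv,float).reshape(-1,1,2)
    n=cv2.undistortPoints(uv,K(i),np.array(i["D"]))[:,0]
    d=np.c_[n[:,0],-n[:,1],-np.ones(len(n))]; E=i["extrinsics"]
    d=d@E[:3,:3].T; o=E[:3,3]; t=(np.atleast_1d(z)-o[2])/d[:,2]
    return o+d*t[:,None]
def proj(i,P):
    E=i["extrinsics"]; c=(np.array(P,float).reshape(-1,3)-E[:3,3])@E[:3,:3]
    c=c*[1,-1,-1]
    return cv2.projectPoints(c,np.zeros(3),np.zeros(3),K(i),np.array(i["D"]))[0][:,0]
def crop(i,u0,v0,w,h,k,name,pts=None):
    p=i["pixels"][v0:v0+h,u0:u0+w,::-1]
    p=cv2.resize(p,(w*k,h*k),interpolation=cv2.INTER_CUBIC)
    if pts is not None:
        for a in pts: cv2.circle(p,(int((a[0]-u0+.5)*k),int((a[1]-v0+.5)*k)),2,(0,0,255),-1)
    cv2.imwrite(name,p)
E
python3 - <<'E'
from h import *
t=pickle.load(open("top0.pkl","rb"))
u=lambda x,y:(x*.64,y*.64)
print(unproj(t,[u(225,310),u(325,215),u(178,265)],8).round())
print("lid top",unproj(t,[u(393,213),u(546,208),u(552,300),u(397,305),u(398,317),u(553,311)],[145]*6).round())
a=t["pixels"]
crop(t,118,118,250,100,3,"pics/c.png")
E
```

```text
[[504. 390.   8.]
 [721. 171.   8.]
 [607. 498.   8.]]
lid top [[ 687.   14.  145.]
 [ 696. -304.  145.]
 [ 502. -309.  145.]
 [ 494.    6.  145.]
 [ 469.    5.  145.]
 [ 480. -310.  145.]]
```

View pics/c.png

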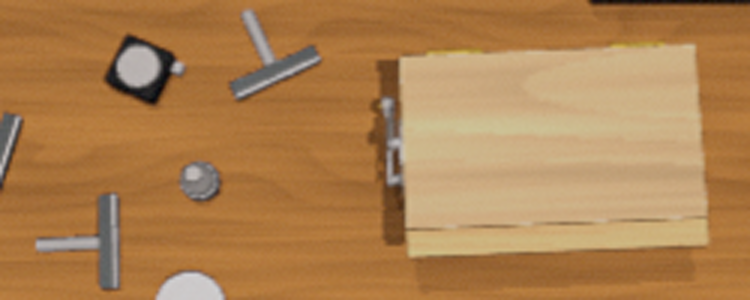

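Run:
```python
from h import *
from scipy.optimize import least_squares
t=pickle.load(open("top0.pkl","rb"))
c=lambda x,y:(118+x/3-.5+.17,118+y/3-.5+.17)
L=[c(400,58),c(695,44),c(708,243),c(408,256)]
W=unproj(t,L,145);print(W.round(1))
# chest frame: lid top corners x +95..-125, y +-160 
loc=np.array([[95,160],[95,-160],[-125,-160],[-125,160]])
def T(p,l): 
    R=np.array([[np.cos(p[2]),-np.sin(p[2])],[np.sin(p[2]),np.cos(p[2])]]);return l@R.T+p[:2]
r=least_squares(lambda p:(T(p,loc)-W[:,:2]).ravel(),[590,-150,0]);print("chest",r.x,r.fun.round(1))
p=r.x
for n,q,z in[("hinge",[95,0],130),("lip",[-125,0],130),("bay",[0,46],55),("knee",[-14,174],163),("foot",[-30,174],85)]:print(n,T(p,np.array(q)).round(1),z)
B=unproj(t,[c(110,195),c(109,289),c(36,244)],[16,16,12]);print("rest",B.round(1),np.linalg.norm(B[0]-B[1]))
s=pickle.load(open("side0.pkl","rb"))
print("side chk post end/bar ends px800",proj(s,B)/.64)
O=unproj(t,[c(200,182),c(190,305),(388*.64,255*.64)],[60,33,0]);print(O.round())
```

```text
[[ 684.8   15.9  145. ]
 [ 698.8 -304.1  145. ]
 [ 481.  -309.5  145. ]
 [ 468.6    7.9  145. ]]
chest [ 5.98273901e+02 -1.46873682e+02  3.80034796e-02] [ 2.3  0.7  0.5  0.9 -1.5 -2.  -1.3  0.4]
hinge [ 693.2 -143.3] 130
lip [ 473.4 -151.6] 130
bay [ 596.5 -100.9] 55
knee [577.7  26.5] 163
foot [561.7  25.9] 85
rest [[558.3 354.   16. ]
 [449.1 351.4  16. ]
 [502.1 437.9  12. ]] 109.19204146130377
side chk post end/bar ends px800 [[286.20551614 417.6566689 ]
 [335.91249757 438.60074234]
 [281.93321082 458.13288269]]
[[565. 243.  60.]
 [429. 256.  33.]
 [629.  28.   0.]]
```

Nearest to the base is the T at (504,390), 637 mm away; the others are at 741 and 785 mm. In the crop its bar is at (109,242) and its post end at (36,244). I'll lift the lid from the left end of the lip, with the fingers pointing along -y.

```bash
cat >> h.py <<'E'
from scipy.spatial.transform import Rotation as Ro
def st():
    from cell import ctrl
    return ctrl.read_state()
def Rzy(z,y):
    z=np.array(z,float);z/=np.linalg.norm(z);y=np.array(y,float);y-=z*(y@z);y/=np.linalg.norm(y)
    return np.c_[np.cross(y,z),y,z]
def rel(pos,R=None,ref=None,s=None):
    "cm shift + rotvec in tool axes from the present pose (or ref=(p,R))"
    if ref is None:
        s=st();ref=(s["eef_pos"],Ro.from_euler("xyz",s["tool_rot"]).as_matrix())
    p,R0=ref
    return np.r_[R0.T@(np.array(pos)-p)/10, Ro.from_matrix(R0.T@(R0 if R is None else R)).as_rotvec()].round(2)
Y=.038; bx=np.array([np.cos(Y),np.sin(Y),0]); by=np.array([-np.sin(Y),np.cos(Y),0]); bz=np.array([0,0,1.])
O=np.array([598.3,-146.9,0])
CH=lambda x,y,z:O+bx*x+by*y+bz*z
RD=Rzy(-bz,bx)
def RL(t=np.radians(20)): return Rzy(-np.cos(t)*by-np.sin(t)*bz,bx)
E
python3 - <<'E'
from h import *
print(rel([440,250,330],RD))
print(rel([430,230,300],RL(),([440,250,330],RD)))
E
```

```text
[-34.62 -28.05  -2.64  -0.     0.     1.23]
[-1.96 -1.08  3.    0.   -1.22  0.  ]
```

Emit:
send_rows:
  rows:
    - [[-34.6, -28, -2.6, 0, 0, 1.23], [-34.6, -28, -2.6, 0, 0, 1.23], [-34.6, -28, -2.6, 0, 0, 1.23], [-34.6, -28, -2.6, 0, 0, 1.23], [-34.6, -28, -2.6, 0, 0, 1.23], [-34.6, -28, -2.6, 0, 0, 1.23], [-34.6, -28, -2.6, 0, 0, 1.23], [-34.6, -28, -2.6, 0, 0, 1.23], [-34.6, -28, -2.6, 0, 0, 1.23], [-34.6, -28, -2.6, 0, 0, 1.23]]
  grip: 255

```text
clock: 1.1
eef_pos: [443.8, 244.1, 330.6]
tool_rot: [3.138, 0.003, 1.599]
force: [-0.1, 0.3, -0.2]
width: 0.0
gripper_force: 0.0
```

Emit:
send_rows:
  rows:
    - [[-2, -1, 3, 0, -1.22, 0], [-2, -1, 3, 0, -1.22, 0], [-2, -1, 3, 0, -1.22, 0], [-2, -1, 3, 0, -1.22, 0], [-2, -1, 3, 0, -1.22, 0], [-2, -1, 3, 0, -1.22, 0], [-2, -1, 3, 0, -1.22, 0], [-2, -1, 3, 0, -1.22, 0], [-2, -1, 3, 0, -1.22, 0], [-2, -1, 3, 0, -1.22, 0]]

```text
clock: 2.1
eef_pos: [430.5, 230.9, 298.8]
tool_rot: [-3.138, 1.22, 1.615]
force: [0.1, 0.5, 0.1]
width: 0.0
gripper_force: 0.0
```

Run:
```python
from h import *
s=st();print(s["clock"],s["qpos"].round(2),s["eef_pos"],s["width"])
print(Ro.from_euler("xyz",s["tool_rot"]).as_matrix().round(3),RL().round(3))
```

```text
2.1 [-1.3   0.98  0.71  1.67  0.37  1.44 -0.76] [430.5374893  230.8876709  298.81220804] 0.028745158559618938
[[-0.015  0.999  0.038]
 [ 0.343  0.041 -0.938]
 [-0.939 -0.001 -0.344]] [[-0.013  0.999  0.036]
 [ 0.342  0.038 -0.939]
 [-0.94   0.    -0.342]]
```

Run:
```python
from h import *
a=np.array([470.7,128.6,157]);b=np.array([474,44,126.])
print(rel(a,RL()));print(rel(b,RL(),(a,RL())))
R=RL()
for th in np.arange(0,1.41,.1): print(round(th,2),rel(197.5*(1-np.cos(th))*bx+(5+197.5*np.sin(th))*bz,R,(np.zeros(3),R))[:3])
```

```text
[ 9.74  3.61 14.62  0.   -0.    0.  ]
[0.02 0.01 9.02 0.   0.   0.  ]
0.0 [-0.47  0.   -0.17]
0.1 [-2.32  0.1  -0.85]
0.2 [-4.16  0.39 -1.51]
0.3 [-5.95  0.88 -2.17]
0.4 [-7.7   1.56 -2.8 ]
0.5 [-9.37  2.42 -3.41]
0.6 [-10.95   3.45  -3.99]
0.7 [-12.43   4.64  -4.52]
0.8 [-13.78   5.99  -5.02]
0.9 [-15.01   7.47  -5.46]
1.0 [-16.09   9.08  -5.86]
1.1 [-17.01  10.79  -6.19]
1.2 [-17.77  12.59  -6.47]
1.3 [-18.35  14.47  -6.68]
1.4 [-18.76  16.39  -6.83]
```

Emit:
send_rows:
  rows:
    - [[9.7, 3.6, 14.6, 0, 0, 0], [9.7, 3.6, 14.6, 0, 0, 0], [9.7, 3.6, 14.6, 0, 0, 0], [9.7, 3.6, 14.6, 0, 0, 0], [9.7, 3.6, 14.6, 0, 0, 0], [9.7, 3.6, 14.6, 0, 0, 0], [9.7, 3.6, 14.6, 0, 0, 0], [9.7, 3.6, 14.6, 0, 0, 0]]

```text
clock: 2.9
eef_pos: [471.4, 129.6, 159.8]
tool_rot: [3.136, 1.217, 1.606]
force: [0.0, 0.0, 0.5]
width: 0.1
gripper_force: 0.0
```

Emit:
send_rows:
  rows:
    - [[0, 0, 2, 0, 0, 0], [0, 0, 4, 0, 0, 0], [0, 0, 6, 0, 0, 0], [0, 0, 7.5, 0, 0, 0], [0, 0, 9, 0, 0, 0], [0, 0, 9, 0, 0, 0]]

```text
clock: 3.5
eef_pos: [474.0, 43.1, 128.2]
tool_rot: [3.141, 1.22, 1.609]
force: [0.1, 0.4, 1.7]
width: 0.2
gripper_force: 0.0
```

Run:
```python
from h import *
from cell import ctrl
s=st();print(s["clock"],s["qpos"].round(2),s["eef_pos"],s["force"])
i=ctrl.get_image("side");t=ctrl.get_image("top")
cv2.imwrite("pics/d.png",np.hstack([cv2.resize(i["pixels"][100:300,160:360,::-1],(400,400)),cv2.resize(t["pixels"][100:300,160:360,::-1],(400,400))]))
```

```text
3.5 [-1.06  1.25  0.71  1.92  0.44  0.87 -0.9 ] [474.03889023  43.07123595 128.21280323] [0.08217567 0.39120492 1.67610132]
```

View pics/d.png

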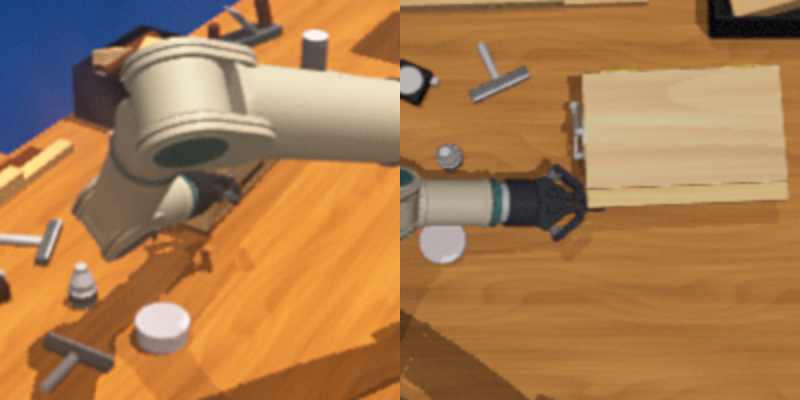

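Top half of the picture: the closed fingers are under the lip's left corner at (590,207). I'll shift 5 mm further in, then lift along the arc.

Emit:
send_rows:
  rows:
    - [[0, 0.5, 0, 0, 0, 0], [-0.5, 0.5, -0.2, 0, 0, 0], [-1.4, 0.5, -0.5, 0, 0, 0], [-2.3, 0.6, -0.9, 0, 0, 0], [-3.3, 0.7, -1.2, 0, 0, 0], [-4.2, 0.9, -1.5, 0, 0, 0], [-5.1, 1.1, -1.8, 0, 0, 0], [-6.0, 1.4, -2.2, 0, 0, 0], [-6.9, 1.7, -2.5, 0, 0, 0], [-7.7, 2.1, -2.8, 0, 0, 0]]

```text
clock: 4.6
eef_pos: [495.5, 45.3, 210.7]
tool_rot: [3.14, 1.219, 1.61]
force: [-3.4, 7.2, -4.0]
width: 0.0
gripper_force: 2.8
```

Run:
```python
from h import *
from cell import ctrl
s=st();print(s["clock"],s["qpos"].round(2),s["eef_pos"],s["force"])
R=RL();f=lambda th:197.5*(1-np.cos(th))*bx+(5+197.5*np.sin(th))*bz
for th in np.arange(.4,1.45,.1): print(round(th,2),rel(f(th)-f(.4),R,(np.zeros(3),R))[:3])
t=ctrl.get_image("top")
crop(t,200,80,220,150,3,"pics/e.png")
```

```text
4.6 [-1.06  1.11  0.77  1.89  0.49  0.97 -0.81] [495.51991606  45.27126455 210.71012056] [-3.35047675  7.20509882 -3.9546782 ]
0.4 [0. 0. 0.]
0.5 [-1.67  0.86 -0.61]
0.6 [-3.25  1.89 -1.18]
0.7 [-4.73  3.09 -1.72]
0.8 [-6.09  4.43 -2.22]
0.9 [-7.31  5.91 -2.66]
1.0 [-8.39  7.52 -3.05]
1.1 [-9.31  9.23 -3.39]
1.2 [-10.07  11.03  -3.67]
1.3 [-10.66  12.91  -3.88]
1.4 [-11.06  14.83  -4.03]
```

View pics/e.png

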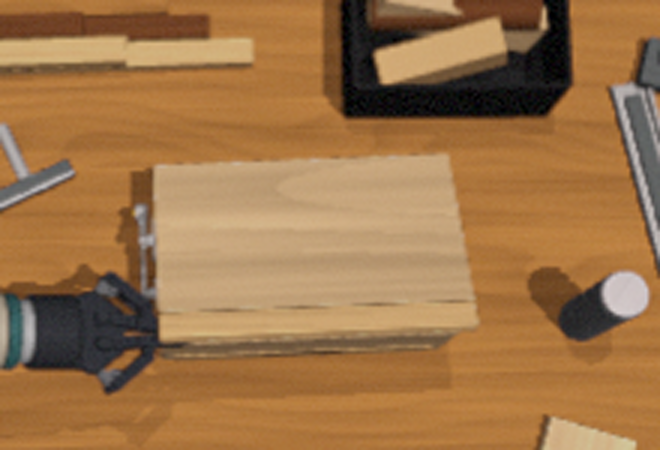

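Lid is up about 0.4 rad, with the fingers under its left edge (155,335). Continuing.

Emit:
send_rows:
  rows:
    - [[-1.4, 0.7, -0.5, 0, 0, 0], [-2.7, 1.5, -1.0, 0, 0, 0], [-3.9, 2.4, -1.4, 0, 0, 0], [-5.1, 3.4, -1.8, 0, 0, 0], [-6.1, 4.4, -2.2, 0, 0, 0], [-7.1, 5.6, -2.6, 0, 0, 0], [-8.0, 6.8, -2.9, 0, 0, 0], [-8.7, 8.1, -3.2, 0, 0, 0], [-9.4, 9.5, -3.4, 0, 0, 0], [-10.1, 11, -3.7, 0, 0, 0]]

```text
clock: 5.65
eef_pos: [604.7, 48.6, 318.2]
tool_rot: [-3.139, 1.221, 1.611]
force: [-3.5, 1.2, -5.0]
width: 0.1
gripper_force: 3.1
```

Run:
```python
from h import *
from cell import ctrl
s=st();print(s["clock"],s["qpos"].round(2),s["eef_pos"],s["force"])
R=RL();f=lambda th:197.5*(1-np.cos(th))*bx+(5+197.5*np.sin(th))*bz
for th in np.arange(1.2,1.45,.04): print(round(th,2),rel(f(th)-f(1.2),R,(np.zeros(3),R))[:3])
t=ctrl.get_image("top");i=ctrl.get_image("side")
cv2.imwrite("pics/f.png",np.hstack([cv2.resize(i["pixels"][40:240,160:360,::-1],(400,400)),cv2.resize(t["pixels"][60:260,200:400,::-1],(400,400))]))
```

```text
5.65 [-0.94  1.01  0.81  1.6   0.53  1.19 -0.57] [604.70505128  48.57514043 318.17878554] [-3.46149997  1.24044747 -4.99168914]
1.2 [0. 0. 0.]
1.24 [-0.26  0.74 -0.09]
1.28 [-0.48  1.49 -0.18]
1.32 [-0.68  2.26 -0.25]
1.36 [-0.85  3.02 -0.31]
1.4 [-0.99  3.8  -0.36]
1.44 [-1.1   4.58 -0.4 ]
```

View pics/f.png

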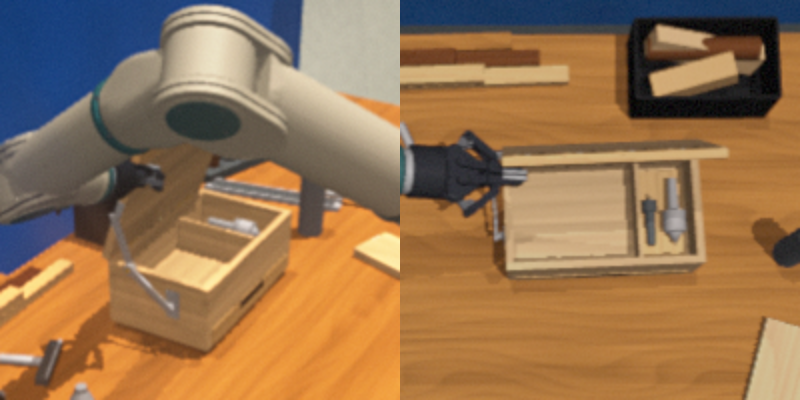

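The lid stands at about 1.2 rad and the bay is empty (top half, (575,215)). I'll push the last bit slowly and watch the force.

Emit:
send_rows:
  rows:
    - [[-0.2, 0.5, -0.1, 0, 0, 0], [-0.4, 1.0, -0.1, 0, 0, 0], [-0.5, 1.5, -0.2, 0, 0, 0], [-0.6, 2.0, -0.2, 0, 0, 0], [-0.7, 2.4, -0.3, 0, 0, 0], [-0.8, 2.8, -0.3, 0, 0, 0], [-0.8, 2.8, -0.3, 0, 0, 0]]

```text
clock: 6.45
eef_pos: [630.8, 49.4, 325.6]
tool_rot: [-3.132, 1.221, 1.612]
force: [-10.0, 3.8, 2.1]
width: -0.2
gripper_force: 5.4
```

Emit:
send_rows:
  rows:
    - [[0, 0.2, 0, 0, 0, 0], [0, 0.4, 0, 0, 0, 0], [0, 0.4, 0, 0, 0, 0], [0, 0.4, 0, 0, 0, 0]]

```text
clock: 6.85
eef_pos: [632.0, 49.5, 325.6]
tool_rot: [-3.123, 1.223, 1.615]
force: [-19.4, 7.9, 5.3]
width: -0.1
gripper_force: 9.8
```

Run:
```python
from h import *
from cell import ctrl
s=st();print(s["clock"],s["eef_pos"],s["force"])
t=ctrl.get_image("top");i=ctrl.get_image("side")
cv2.imwrite("pics/g.png",np.hstack([cv2.resize(i["pixels"][100:240,190:330,::-1],(400,400)),cv2.resize(t["pixels"][80:220,220:360,::-1],(400,400))]))
for k in ([14,174,163],[-30,174,85]):print((proj(i,CH(*k))-[190,100])*400/140,(proj(t,CH(*k))-[220,80])*400/140)
```

```text
6.85 [632.04522621  49.502047   325.60474597] [-19.35635828   7.88842695   5.32172552]
[[119.48264419 199.29391889]] [[ 78.03601531 227.31119617]]
[[153.68892994 268.47846754]] [[ 81.1709416  278.91314764]]
```

View pics/g.png

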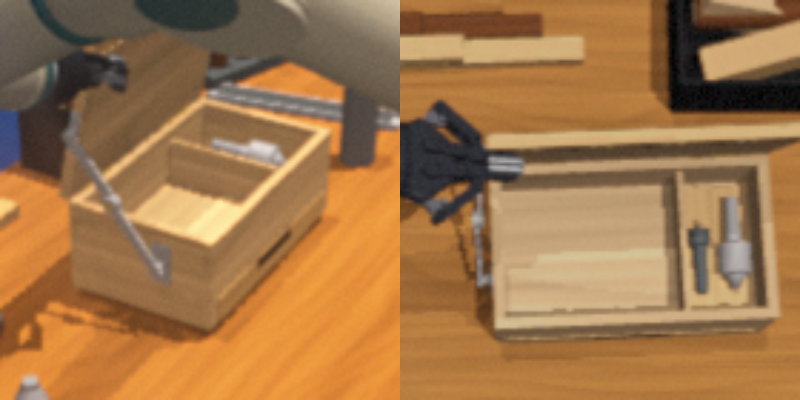

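The stay looks straight: foot (160,272), knee (110,200), top (68,130). The lid is on its stop, so I'll ease off gently.

Emit:
send_rows:
  rows:
    - [[0, 0, 0, 0, 0, 0], [0, -0.2, 0, 0, 0, 0], [0, -0.4, 0, 0, 0, 0], [0, -0.6, 0, 0, 0, 0], [0, -0.8, 0, 0, 0, 0], [0, -1.0, 0, 0, 0, 0], [0, -1.2, 0, 0, 0, 0], [0, -1.4, 0, 0, 0, 0], [0, -1.6, 0, 0, 0, 0], [0, -1.8, 0, 0, 0, 0]]

```text
clock: 7.95
eef_pos: [619.4, 49.5, 326.0]
tool_rot: [3.14, 1.22, 1.61]
force: [0.0, -0.4, 0.2]
width: 0.1
gripper_force: 0.0
```

Run:
```python
from h import *
s=st();print(s["clock"],s["eef_pos"],s["force"])
# retreat along -d, then up/turn down over the rest
a=s["eef_pos"]+np.array([-40,0,0])
print(rel(a,RL()))
b=CH(0,0,0)*0+[560,200,330]
print(rel(b,RL(),(a,RL())))
c=np.array([503,376,200.]); print(rel(c,RD,(b,RL())))
```

```text
7.95 [619.40247349  49.49892589 326.00462944] [ 0.01325233 -0.4030219   0.18199166]
[ 0.05 -4.   -0.15  0.   -0.    0.  ]
[  4.79  -1.37 -14.34   0.     0.     0.  ]
[ 18.31  -5.03 -12.28  -0.     1.22  -0.  ]
```

Force is zero and the stay holds the lid. Next I retreat and go above the rest.

Emit:
send_rows:
  rows:
    - [[0, -2, 0, 0, 0, 0], [0, -4, -0.2, 0, 0, 0], [4.8, -5.4, -14.5, 0, 0, 0], [4.8, -5.4, -14.5, 0, 0, 0], [4.8, -5.4, -14.5, 0, 0, 0], [4.8, -5.4, -14.5, 0, 0, 0], [4.8, -5.4, -14.5, 0, 0, 0]]

```text
clock: 8.65
eef_pos: [559.3, 201.4, 330.3]
tool_rot: [3.141, 1.22, 1.613]
force: [1.4, -1.0, 1.3]
width: 0.3
gripper_force: 0.0
```

Emit:
send_rows:
  rows:
    - [[18.3, -5, -12.3, 0, 1.22, 0], [18.3, -5, -12.3, 0, 1.22, 0], [18.3, -5, -12.3, 0, 1.22, 0], [18.3, -5, -12.3, 0, 1.22, 0], [18.3, -5, -12.3, 0, 1.22, 0], [18.3, -5, -12.3, 0, 1.22, 0], [18.3, -5, -12.3, 0, 1.22, 0], [18.3, -5, -12.3, 0, 1.22, 0], [18.3, -5, -12.3, 0, 1.22, 0], [18.3, -5, -12.3, 0, 1.22, 0]]
  grip: 0

```text
clock: 9.65
eef_pos: [503.2, 373.3, 201.4]
tool_rot: [-3.141, 0.002, 1.606]
force: [-0.4, 0.1, -0.5]
width: 85.8
gripper_force: 0.0
```

Run:
```python
from h import *
from cell import ctrl
s=st();print(s["clock"],s["qpos"].round(2),s["eef_pos"],s["width"],s["tool_rot"])
print(rel([503.3,380,76],Rzy(-bz,[1,.024,0])))
t=ctrl.get_image("top");i=ctrl.get_image("side")
cv2.imwrite("pics/h.png",np.hstack([cv2.resize(i["pixels"][150:310,110:270,::-1],(400,400)),cv2.resize(i["pixels"][80:240,160:320,::-1],(400,400))]))
```

```text
9.65 [-0.85  0.73  0.28  1.68 -0.27  0.76 -0.41] [503.19679318 373.25185344 201.38310685] 85.78206060874443 [-3.14134469e+00  2.44648717e-03  1.60611262e+00]
[ 7.000e-01  4.000e-02  1.254e+01 -0.000e+00  0.000e+00  1.000e-02]
```

View pics/h.png

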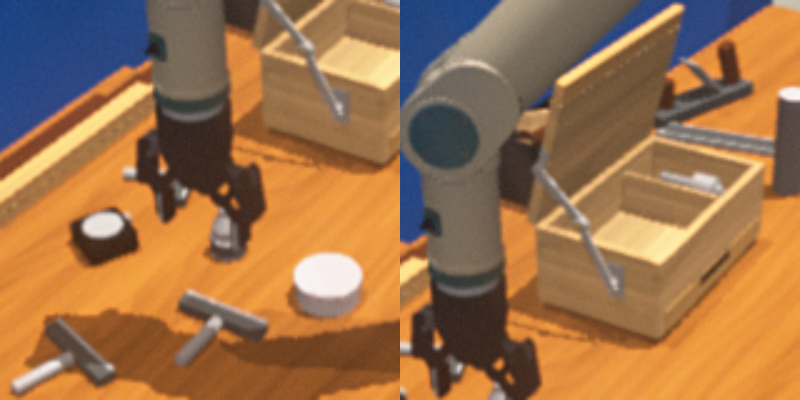

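The lid stands alone on the locked stay (knee at (583,222) in the right crop). Descending on the rest.

Emit:
send_rows:
  rows:
    - [[0.7, 0, 3, 0, 0, 0.01], [0.7, 0, 6, 0, 0, 0.01], [0.7, 0, 9, 0, 0, 0.01], [0.7, 0, 11, 0, 0, 0.01], [0.7, 0, 12, 0, 0, 0.01], [0.7, 0, 12.5, 0, 0, 0.01], [0.7, 0, 12.5, 0, 0, 0.01]]

```text
clock: 10.45
eef_pos: [501.5, 383.9, 75.5]
tool_rot: [-3.141, 0.001, 1.602]
force: [-1.2, -0.4, 0.2]
width: 85.2
gripper_force: 0.0
```

Emit:
send_rows:
  rows:
    - [[0, 0, 0, 0, 0, 0], [0, 0, 0, 0, 0, 0], [0, 0, 0, 0, 0, 0], [0, 0, 0, 0, 0, 0], [0, 0, 0, 0, 0, 0], [0, 0, 0, 0, 0, 0], [0, 0, 0, 0, 0, 0], [0, 0, 0, 0, 0, 0]]
  grip: 255

```text
clock: 11.25
eef_pos: [501.9, 383.2, 76.6]
tool_rot: [3.142, -0.0, 1.601]
force: [-0.6, -0.3, 5.8]
width: 13.6
gripper_force: 58.6
```

Emit:
send_rows:
  rows:
    - [[0, 0, -0.5, 0, 0, 0], [0, 0, -1, 0, 0, 0], [0, 0, -1.5, 0, 0, 0], [0, 0, -2, 0, 0, 0], [0, 0, -2, 0, 0, 0], [0, 0, -2, 0, 0, 0], [0, 0, -2, 0, 0, 0]]

```text
clock: 11.95
eef_pos: [501.7, 383.1, 95.7]
tool_rot: [-3.141, 0.0, 1.601]
force: [-0.4, 0.3, -2.9]
width: 13.3
gripper_force: 58.6
```

Run:
```python
from h import *
from cell import ctrl
s=st();print(s["clock"],s["eef_pos"],s["force"],s["torque"],s["width"])
i=ctrl.get_image("side")
p=proj(i,s["eef_pos"]-[0,0,65])[0];print(p)
u,v=int(p[0])-50,int(p[1])-40
crop(i,u,v,100,75,7,"pics/i.png")
```

```text
11.95 [501.65012911 383.08542821  95.70488709] [-0.35677492  0.27808636 -2.90403532] [0.00139853 0.03929578 0.0259194 ] 13.327490980673266
[192.47901185 276.44143067]
```

View pics/i.png

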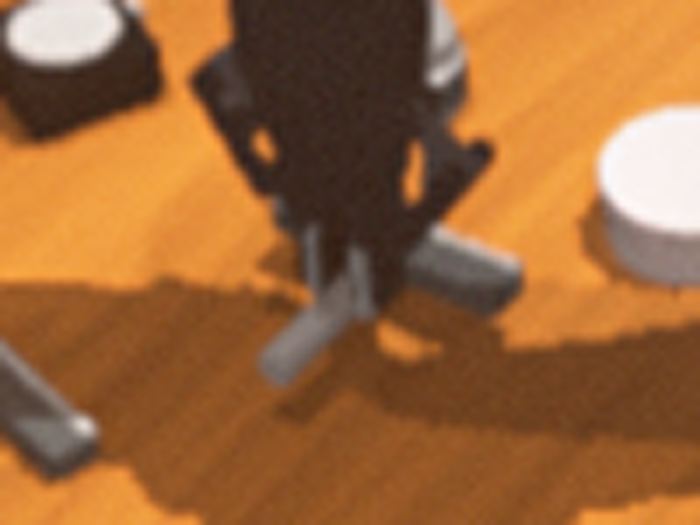

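Rest is gripped by the post near (340,290) and hangs level, with the tin and chuck untouched. Carrying it over the chest.

Run:
```python
from h import *
s=st();R0=Ro.from_euler("xyz",s["tool_rot"]).as_matrix()
up=s["eef_pos"]*[1,1,0]+[0,0,350]; T1=CH(-19.5,41.4,350); T2=CH(-19.5,41.4,145)
print(T1,rel(up),rel(T1,RD),rel(T2,RD,(T1,RD)))
```

```text
[ 577.2412559  -106.27070888  350.        ] [-1.000e-02 -1.000e-02 -2.543e+01  0.000e+00  0.000e+00  0.000e+00] [-4.915e+01  6.080e+00 -2.542e+01 -0.000e+00  0.000e+00 -1.000e-02] [ 0.   0.  20.5  0.   0.   0. ]
```

Emit:
send_rows:
  rows:
    - [[0, 0, -2, 0, 0, 0], [0, 0, -5, 0, 0, 0], [0, 0, -8, 0, 0, 0], [0, 0, -11, 0, 0, 0], [0, 0, -14, 0, 0, 0], [0, 0, -17, 0, 0, 0], [0, 0, -20, 0, 0, 0], [-1.5, 0.2, -23, 0, 0, 0], [-4, 0.5, -25, 0, 0, -0.01], [-7, 0.8, -25.4, 0, 0, -0.01]]

```text
clock: 13.0
eef_pos: [512.6, 314.1, 352.5]
tool_rot: [3.137, -0.003, 1.613]
force: [0.8, -0.8, -3.6]
width: 13.4
gripper_force: 58.9
```

Emit:
send_rows:
  rows:
    - [[-3.5, 0.5, 0, 0, 0, 0], [-7, 0.9, 0, 0, 0, 0], [-11, 1.4, 0, 0, 0, 0], [-15, 1.9, 0, 0, 0, 0], [-19, 2.4, 0, 0, 0, 0], [-23, 2.9, 0, 0, 0, 0], [-27, 3.4, 0, 0, 0, 0], [-31, 3.9, 0, 0, 0, 0], [-35, 4.4, 0, 0, 0, 0], [-38, 4.8, 0, 0, 0, 0]]

```text
clock: 14.0
eef_pos: [574.6, -67.7, 349.8]
tool_rot: [-3.141, 0.001, 1.608]
force: [0.7, -0.1, -3.1]
width: 13.6
gripper_force: 58.9
```

Emit:
send_rows:
  rows:
    - [[-2, 0.3, 0, 0, 0, 0], [-3.5, 0.4, 0, 0, 0, 0], [-4.1, 0.5, 0, 0, 0, 0], [-4.1, 0.5, 0, 0, 0, 0], [-4.1, 0.5, 0, 0, 0, 0]]

```text
clock: 14.5
eef_pos: [581.7, -103.5, 349.7]
tool_rot: [-3.141, -0.001, 1.612]
force: [-0.2, -0.0, -3.2]
width: 13.7
gripper_force: 58.9
```

Run:
```python
from h import *
s=st();print(s["clock"],s["eef_pos"],s["force"],s["torque"],s["width"],s["qpos"].round(2))
print(rel(CH(-19.5,41.4,145),RD))
```

```text
14.5 [ 581.68276299 -103.4774287   349.68573158] [-0.15620806 -0.04161497 -3.18122348] [ 0.11605475  0.01638125 -0.03510085] 13.71688900739767 [-0.11  0.52  0.37  1.64 -0.21  1.03  0.37]
[-0.29 -0.45 20.47 -0.   -0.    0.  ]
```

Emit:
send_rows:
  rows:
    - [[-0.3, -0.4, 1.5, 0, 0, 0], [-0.3, -0.4, 4, 0, 0, 0], [-0.3, -0.4, 6.5, 0, 0, 0], [-0.3, -0.4, 9, 0, 0, 0], [-0.3, -0.4, 11.5, 0, 0, 0], [-0.3, -0.4, 14, 0, 0, 0], [-0.3, -0.4, 16.5, 0, 0, 0], [-0.3, -0.4, 18.5, 0, 0, 0], [-0.3, -0.4, 19.8, 0, 0, 0], [-0.3, -0.4, 20.5, 0, 0, 0]]

```text
clock: 15.5
eef_pos: [577.6, -106.9, 143.8]
tool_rot: [-3.14, -0.001, 1.612]
force: [-0.5, -0.3, -3.2]
width: 13.3
gripper_force: 59.5
```

Emit:
send_rows:
  rows:
    - [[0, 0, 0.3, 0, 0, 0], [0, 0, 0.6, 0, 0, 0], [0, 0, 0.8, 0, 0, 0], [0, 0, 1.0, 0, 0, 0], [0, 0, 1.0, 0, 0, 0]]

```text
clock: 16.0
eef_pos: [577.8, -108.3, 135.0]
tool_rot: [3.141, -0.0, 1.611]
force: [-0.3, -1.5, -4.3]
width: 14.0
gripper_force: 59.5
```

Emit:
send_rows:
  rows:
    - [[0, 0, 0.1, 0, 0, 0], [0, 0, 0.2, 0, 0, 0], [0, 0, 0.3, 0, 0, 0], [0, 0, 0.3, 0, 0, 0]]

```text
clock: 16.4
eef_pos: [577.8, -108.3, 131.8]
tool_rot: [-3.142, 0.0, 1.611]
force: [-0.3, -0.3, -3.3]
width: 13.0
gripper_force: 59.6
```

Emit:
send_rows:
  rows:
    - [[0, 0, 0.1, 0, 0, 0], [0, 0, 0.2, 0, 0, 0], [0, 0, 0.2, 0, 0, 0]]

```text
clock: 16.7
eef_pos: [577.9, -108.3, 131.5]
tool_rot: [3.141, -0.001, 1.611]
force: [-4.2, 1.8, 10.3]
width: 13.2
gripper_force: 61.2
```

Contact with the floor. Releasing with a partial opening, then lifting straight up.

Emit:
send_rows:
  rows:
    - [[0, 0, -0.1, 0, 0, 0], [0, 0, -0.2, 0, 0, 0], [0, 0, -0.2, 0, 0, 0], [0, 0, -0.2, 0, 0, 0], [0, 0, -0.2, 0, 0, 0], [0, 0, -0.2, 0, 0, 0]]
  grip: 120

```text
clock: 17.3
eef_pos: [577.8, -108.3, 131.8]
tool_rot: [-3.141, 0.0, 1.611]
force: [0.8, -0.1, -0.5]
width: 45.2
gripper_force: 0.0
```

Emit:
send_rows:
  rows:
    - [[0, 0, -1, 0, 0, 0], [0, 0, -3, 0, 0, 0], [0, 0, -6, 0, 0, 0], [0, 0, -10, 0, 0, 0], [0, 0, -14, 0, 0, 0], [0, 0, -18, 0, 0, 0], [0, -1, -21, 0, 0, 0], [0, -3, -22, 0, 0, 0], [0, -6, -22, 0, 0, 0], [0, -10, -22, 0, 0, 0]]

```text
clock: 18.3
eef_pos: [478.2, -112.2, 353.1]
tool_rot: [3.138, 0.001, 1.612]
force: [-1.1, -0.5, -0.2]
width: 45.1
gripper_force: 0.0
```

Run:
```python
from h import *
from cell import ctrl
s=st();print(s["clock"],s["eef_pos"],s["force"],s["width"])
t=ctrl.get_image("top");i=ctrl.get_image("side")
pickle.dump((t,i),open("last.pkl","wb"))
cv2.imwrite("pics/j.png",np.hstack([cv2.resize(i["pixels"][95:215,190:310,::-1],(400,400),interpolation=cv2.INTER_CUBIC),cv2.resize(t["pixels"][90:220,230:360,::-1],(400,400),interpolation=cv2.INTER_CUBIC)]))
k=CH(14,174,163);print(k,(proj(i,k)-[190,95])*400/120,(proj(t,k)-[230,90])*400/130)
```

```text
18.3 [ 478.18010208 -112.20100303  353.07068282] [-1.07290367 -0.53082975 -0.15054509] 45.14199753373084
[605.67948439  27.50625909 163.        ] [[139.39641822 249.17623871]] [[ 53.26955495 214.02744203]]
```

View pics/j.png

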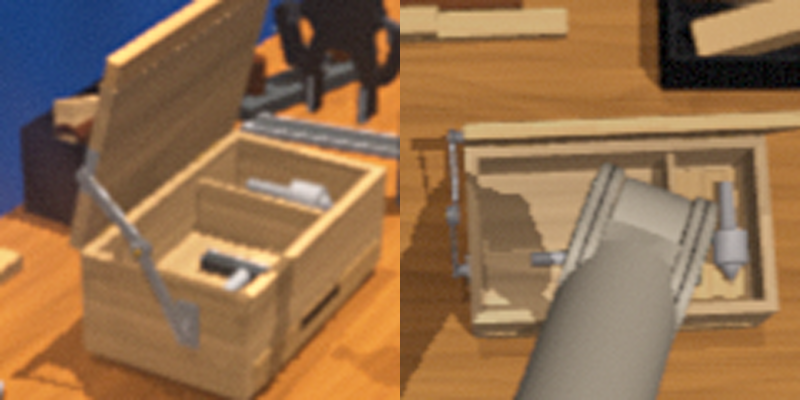

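Rest lies flat in the bay (post at (545,258) in the right crop) and the knee is at (140,248), matching the predicted locked spot. I'll push the knee with closed fingers coming from the left, tilted 45°.

Run:
```python
from h import *
R=RL(np.pi/4)
a=CH(-60,260,330);b=CH(-60,221.6,213.6);c=CH(-18.5,221.6,213.6)
print(a,b,c);print(rel(a,R));print(rel(b,R,(a,R)));print(rel(c,R,(b,R)))
for s in(2,6,12,18,25):
    th=np.radians(60.6)-s/90; d=90*(np.array([np.cos(th),np.sin(th)])-[np.cos(np.radians(60.6)),np.sin(np.radians(60.6))])
    print(s,rel(d[0]*bx+d[1]*bz,R,(np.zeros(3),R))[:3])
```

```text
[528.4656924  110.63285127 330.        ] [529.92454125  72.26057273 213.6       ] [571.39458185  73.83719323 213.6       ]
[22.12  6.43  2.26 -0.   -0.79  0.  ]
[ 5.52  0.   10.95  0.    0.    0.  ]
[-0.    4.15  0.    0.    0.    0.  ]
2 [0.07 0.17 0.07]
6 [0.22 0.51 0.22]
12 [0.46 1.   0.46]
18 [0.73 1.47 0.73]
25 [1.07 1.98 1.07]
```

Emit:
send_rows:
  rows:
    - [[4, 1, 0, 0, 0, 0], [9, 3, 0, 0, 0, 0], [22, 6.4, 2.3, 0, -0.79, 0], [22, 6.4, 2.3, 0, -0.79, 0], [22, 6.4, 2.3, 0, -0.79, 0], [22, 6.4, 2.3, 0, -0.79, 0], [22, 6.4, 2.3, 0, -0.79, 0], [22, 6.4, 2.3, 0, -0.79, 0], [22, 6.4, 2.3, 0, -0.79, 0], [22, 6.4, 2.3, 0, -0.79, 0]]
  grip: 255

```text
clock: 19.4
eef_pos: [533.3, 108.9, 329.5]
tool_rot: [3.141, 0.788, 1.608]
force: [-0.8, -0.9, 0.0]
width: -0.1
gripper_force: 0.0
```

Run:
```python
from h import *
s=st();print(s["eef_pos"]);R=RL(np.pi/4);print(rel(CH(-60,221.6,213.6),R))
```

```text
[533.29163823 108.88813566 329.51041467]
[ 5.65 -0.48 10.76  0.    0.   -0.  ]
```

Emit:
send_rows:
  rows:
    - [[5.6, -0.4, 10.8, 0, 0, 0], [5.6, -0.4, 10.8, 0, 0, 0], [5.6, -0.4, 10.8, 0, 0, 0], [5.6, -0.4, 10.8, 0, 0, 0], [5.6, -0.4, 10.8, 0, 0, 0], [5.6, -0.4, 10.8, 0, 0, 0]]

```text
clock: 20.0
eef_pos: [531.8, 72.6, 215.1]
tool_rot: [3.136, 0.787, 1.606]
force: [0.6, 0.2, 0.6]
width: -0.1
gripper_force: 0.0
```

Emit:
send_rows:
  rows:
    - [[0, 1.5, 0, 0, 0, 0], [0, 3, 0, 0, 0, 0], [0, 3.7, 0, 0, 0, 0], [0, 4.1, 0, 0, 0, 0], [0, 4.1, 0, 0, 0, 0]]

```text
clock: 20.5
eef_pos: [571.8, 74.4, 213.7]
tool_rot: [3.14, 0.789, 1.61]
force: [-0.3, 0.5, 0.4]
width: 0.1
gripper_force: 0.0
```

Run:
```python
from h import *
from cell import ctrl
s=st();print(s["clock"],s["eef_pos"],s["force"],CH(-18.5,221.6,213.6))
```

```text
20.5 [571.80639391  74.4316336  213.68427593] [-0.25150459  0.54334778  0.43694197] [571.39458185  73.83719323 213.6       ]
```

Emit:
send_rows:
  rows:
    - [[0, 0.2, 0, 0, 0, 0], [0, 0.4, 0, 0, 0, 0], [0, 0.6, 0, 0, 0, 0], [0, 0.8, 0, 0, 0, 0], [0, 0.8, 0, 0, 0, 0]]

```text
clock: 21.0
eef_pos: [579.3, 74.6, 212.9]
tool_rot: [-3.141, 0.79, 1.611]
force: [-0.5, 0.8, 0.5]
width: -0.1
gripper_force: 0.4
```

Emit:
send_rows:
  rows:
    - [[0, 0.2, 0, 0, 0, 0], [0, 0.4, 0, 0, 0, 0], [0, 0.4, 0, 0, 0, 0]]

```text
clock: 21.3
eef_pos: [583.8, 74.8, 213.1]
tool_rot: [3.141, 0.79, 1.611]
force: [-0.8, 0.2, 0.6]
width: 0.3
gripper_force: 0.4
```

Emit:
send_rows:
  rows:
    - [[0.1, 0.2, 0.1, 0, 0, 0], [0.2, 0.4, 0.2, 0, 0, 0], [0.2, 0.5, 0.2, 0, 0, 0], [0.2, 0.5, 0.2, 0, 0, 0]]

```text
clock: 21.7
eef_pos: [588.8, 75.0, 210.3]
tool_rot: [3.141, 0.79, 1.611]
force: [-0.3, 0.7, 0.3]
width: 0.1
gripper_force: 0.3
```

Run:
```python
from h import *
from cell import ctrl
s=st();print(s["force"],s["gripper_force"])
t0,i0=pickle.load(open("last.pkl","rb"))
i=ctrl.get_image("side")
d=np.abs(i["pixels"].astype(int)-i0["pixels"]).sum(2)
u,v=proj(i,CH(14,174,163))[0];print(u,v)
lip=proj(i,CH(95-220*np.cos(1.33),-100,130+220*np.sin(1.33)))[0];print("lip",lip)
# lid-top edge shift: sub-pixel registration of a lid patch away from the arm
x,y=lip.astype(int)
print(cv2.phaseCorrelate(*[cv2.cvtColor(k["pixels"],cv2.COLOR_RGB2GRAY)[y-12:y+28,x-20:x+20].astype(np.float32) for k in(i0,i)]))
```

```text
[-0.32961674  0.74486926  0.28941259] 0.2957549784332514
231.81892546533558 169.7528716129504
lip [265.47888942  87.95874485]
((-0.41868960459769866, -0.34091834883890115), 0.39037232488393786)
```

Emit:
send_rows:
  rows:
    - [[0.1, 0.2, 0.1, 0, 0, 0], [0.2, 0.4, 0.2, 0, 0, 0], [0.3, 0.6, 0.3, 0, 0, 0], [0.3, 0.6, 0.3, 0, 0, 0]]

```text
clock: 22.15
eef_pos: [595.0, 75.2, 205.9]
tool_rot: [3.141, 0.79, 1.611]
force: [-0.6, 0.3, 0.4]
width: -0.1
gripper_force: 0.0
```

```bash
cat > chk.py <<'E'
from h import *
from cell import ctrl
s=st();print(s["clock"],s["force"],s["gripper_force"],(Ro.from_euler("z",-Y).as_matrix()@(s["eef_pos"]-O)).round(1))
t0,i0=pickle.load(open("last.pkl","rb"))
i=ctrl.get_image("side");x,y=proj(i,CH(95-220*np.cos(1.33),-100,130+220*np.sin(1.33)))[0].astype(int)
print(cv2.phaseCorrelate(*[cv2.cvtColor(k["pixels"],cv2.COLOR_RGB2GRAY)[y-12:y+28,x-20:x+20].astype(np.float32) for k in(i0,i)]))
E
python3 chk.py
```

```text
22.15 [-0.64100906  0.25385304  0.42740373] 0.0445413775742054 [  5.1 222.1 205.9]
((-0.5885142980761415, -0.12387383105975758), 0.33148760318756104)
```

```bash
cat > chk2.py <<'E'
from h import *
from cell import ctrl
t0,i0=pickle.load(open("last.pkl","rb"))
t=ctrl.get_image("top")
g=lambda k:cv2.cvtColor(k["pixels"],cv2.COLOR_RGB2GRAY).astype(int)
for th in(1.2,1.27,1.33,1.36):
    p=proj(t,CH(95-220*np.cos(th),-20,130+220*np.sin(th)))[0];print(th,p.round(1))
c=slice(280,286)
for k in(t0,t): print(g(k)[118:146,c].mean(1).round().astype(int))
h=proj(t,CH(14,174,163))[0].astype(int);print(h)
for k in(t0,t):
    print((g(k)[h[1]-12:h[1]+14,h[0]-8:h[0]+9]))
E
python3 chk2.py
```

```text
1.2 [314.6 142.7]
1.27 [314.5 137.2]
1.33 [314.3 132.5]
1.36 [314.2 130.1]
[130 130 126 120 113 117 120 120 122 126 138 172 185 178 176 166  86  65
 108 163 165 159 108  85  87  90  93 117]
[132 133 129 122 116 119 123 119 132 183 186 180 179 159  90  67  67  78
 119 167 168 161 110  86  90  93  96 118]
[247 159]
[[113 129 132 130 127 104  84  97 131 120  87  83  87  96 100 107 145]
 [115 131 131 125 109  88  82  91 144 135  92  79  90  97  95  99 144]
 [114 131 130 109  84  84  84  95 147 137  92  84 104 108  97  98 139]
 [112 123 124 103  87  78  80  91 135 127  88  85 103 119 110  95 104]
 [110 104  83  79  77  78  75  88 137 128  88  81 100 120 111 101  97]
 [103  95  77  77  79  79  74  79 135 125  82  82  96 116 120 109  99]
 [ 84  80  78  81  78  81  79  85 144 132  86  80  98 116 123 109  94]
 [ 78  79  79  77  80  82  79  90 139 125  82  81  95 116 123 110  97]
 [ 83  80  83  79  83  81  81  87 100  90  76  83  97 115 122 122 107]
 [ 82  83  85  85  88  86  90  93  98  94  85  88  97 116 122 123 110]
 [ 85  88  88  87  83  90  97 102 113 101  91  88 100 115 121 120 108]
 [ 9
[... 2208 characters left out ...]
 43  43  50  60  66  75  89  98 114 104 113 162 182 181 177]
 [ 37  32  33  33  44  44  37  41  51  55  78  81 107 161 183 182 176]
 [ 41  45  44  48  55  48  45  51  67  68  73  80  92 159 182 184 179]
 [ 42  55  75  92 103 100  90 102 111  97  79  75  89 154 183 180 178]
 [ 44  51  69  85 116 126 123 116 125 113  86  81  89 157 182 183 179]
 [ 43  47  62  79 114 130 132 119 124 115  86  77  92 158 181 180 178]
 [ 51  77  75  72 112 131 132 115 117 109  85  74  90 156 181 183 178]
 [ 79 103  95  72  97 116 122 107 119 111  81  70  80 156 183 180 181]
 [103 113 113  89  89 110 116 104 136 127  78  64  76 151 178 180 179]
 [107 112 110  89  69  91 106  97 135 125  68  58  78 140 174 181 179]]
```

The lid edge moved 2 px back (about 1.36 rad) and the hub 4 px, so the stay is at straight. I'll push on another 9 mm.

Emit:
send_rows:
  rows:
    - [[0.1, 0.2, 0.1, 0, 0, 0], [0.2, 0.4, 0.2, 0, 0, 0], [0.4, 0.6, 0.4, 0, 0, 0], [0.4, 0.7, 0.4, 0, 0, 0], [0.4, 0.7, 0.4, 0, 0, 0]]

```text
clock: 22.75
eef_pos: [601.7, 75.4, 200.3]
tool_rot: [3.141, 0.79, 1.611]
force: [0.9, 0.4, -0.5]
width: -0.5
gripper_force: 0.0
```

```bash
sed -i '/^h=proj/,$d' chk2.py; python3 chk2.py | tail -4; python3 chk.py | head -1
```

```text
[130 130 126 120 113 117 120 120 122 126 138 172 185 178 176 166  86  65
 108 163 165 159 108  85  87  90  93 117]
[131 132 129 123 116 119 122 123 126 127 130 130 146 187 184 180 176 124
  91 137 167 162 109  87  91  92  95 116]
22.8 [-0.51438843 -0.67500905 -0.14016506] 0.0 [ 11.8 222.  200.3]
```

The lid is now past its locked angle and sinking. Backing off quickly.

Emit:
send_rows:
  rows:
    - [[0, -1, 0, 0, 0, 0], [0, -3, -1, 0, 0, 0], [0, -5, -4, 0, 0, 0], [0, -7, -8, 0, 0, 0], [0, -8, -12, 0, 0, 0], [0, -8, -16, 0, 0, 0], [0, -8, -20, 0, 0, 0], [0, -8, -20, 0, 0, 0]]

```text
clock: 23.65
eef_pos: [516.3, 219.1, 343.6]
tool_rot: [3.135, 0.784, 1.613]
force: [-0.1, 0.5, -0.8]
width: -0.0
gripper_force: 0.0
```

```bash
python3 chk2.py | tail -2; python3 chk.py | head -1
```

```text
[134 135 132 126 119 123 125 126 130 131 134 132 130 127 118 109 108 110
 115 122 120 116 115 108 112 114 114 108]
23.7 [ 0.3310077  -0.87684239 -0.02673184] 0.0 [-68.7 366.1 342.1]
```

Emit:
send_rows:
  rows:
    - [[0, 0, 0, 0, 0, 0], [0, 0, 0, 0, 0, 0], [0, 0, 0, 0, 0, 0], [0, 0, 0, 0, 0, 0], [0, 0, 0, 0, 0, 0], [0, 0, 0, 0, 0, 0], [0, 0, 0, 0, 0, 0], [0, 0, 0, 0, 0, 0], [0, 0, 0, 0, 0, 0], [0, 0, 0, 0, 0, 0]]

```text
clock: 24.75
eef_pos: [515.9, 214.2, 341.2]
tool_rot: [3.142, 0.79, 1.611]
force: [-0.2, 0.0, 0.1]
width: 0.1
gripper_force: 0.0
```

Emit:
send_rows:
  rows:
    - [[0, 0, 0, 0, 0, 0], [0, 0, 0, 0, 0, 0], [0, 0, 0, 0, 0, 0], [0, 0, 0, 0, 0, 0], [0, 0, 0, 0, 0, 0], [0, 0, 0, 0, 0, 0], [0, 0, 0, 0, 0, 0], [0, 0, 0, 0, 0, 0], [0, 0, 0, 0, 0, 0], [0, 0, 0, 0, 0, 0]]

```text
clock: 25.75
eef_pos: [515.9, 214.2, 341.1]
tool_rot: [-3.142, 0.79, 1.611]
force: [-0.2, -0.6, 0.2]
width: 0.1
gripper_force: 0.0
```

Emit:
send_rows:
  rows:
    - [[0, 0, 0, 0, 0, 0], [0, 0, 0, 0, 0, 0], [0, 0, 0, 0, 0, 0], [0, 0, 0, 0, 0, 0], [0, 0, 0, 0, 0, 0], [0, 0, 0, 0, 0, 0], [0, 0, 0, 0, 0, 0], [0, 0, 0, 0, 0, 0], [0, 0, 0, 0, 0, 0], [0, 0, 0, 0, 0, 0]]

```text
clock: 26.75
eef_pos: [515.9, 214.3, 341.2]
tool_rot: [-3.142, 0.79, 1.611]
force: [0.5, 0.5, -0.6]
width: 0.1
gripper_force: 0.0
```

```bash
cat > chk3.py <<'E'
from h import *
from cell import ctrl
t0=pickle.load(open("top0.pkl","rb"));t=ctrl.get_image("top")
d=np.abs(t["pixels"].astype(int)-t0["pixels"]).sum(2)
a,b=proj(t,[CH(95,-150,145),CH(-125,150,145)]).astype(int);print(a,b)
x0,x1=sorted((a[0],b[0]));y0,y1=sorted((a[1],b[1]))
print("lid diff",d[y0:y1:12,x0:x1:12])
for n,p in dict(tin=(429,256),chuck=(565,243),spray=(560,-460),offcut=(340,-430),tape=(720,290)).items():
    u,v=proj(t,[*p,20])[0].astype(int);print(n,d[v-12:v+13,u-12:u+13].mean().round(1))
print(st()["clock"],st()["eef_pos"],st()["force"])
E
python3 chk3.py
```

```text
[345 132] [256 203]
lid diff [[16 17  2 17 18  8 11 15]
 [ 8 16 17 15 13 16  8 18]
 [19 10 18 10 13 16 16 17]
 [19 14 19 17 20 16 19 17]
 [27 21 19 21 15 17 20 13]
 [16 20 15 16 13 12 19 16]]
tin 37.0
chuck 154.9
spray 12.9
offcut 15.9
tape 14.5
26.8 [515.89340262 214.20401792 341.166256  ] [-0.41535972  0.72051197 -0.23312789]
```

The lid region matches the starting closed picture. The spray can, tape and offcut patches are unchanged. The arm and its shadow now cover the tin and chuck in the top view, but nothing touched them.

Emit:
send_rows:
  rows:
    - [[0, 0, 0, 0, 0, 0], [0, 0, 0, 0, 0, 0], [0, 0, 0, 0, 0, 0], [0, 0, 0, 0, 0, 0], [0, 0, 0, 0, 0, 0], [0, 0, 0, 0, 0, 0], [0, 0, 0, 0, 0, 0], [0, 0, 0, 0, 0, 0]]

```text
clock: 27.6
eef_pos: [515.9, 214.2, 341.2]
tool_rot: [-3.142, 0.79, 1.611]
force: [0.5, -0.3, 0.0]
width: 0.1
gripper_force: 0.0
```

```bash
python3 -c "
from cell import ctrl
print(ctrl.finish_job())"
```

```text
the job is handed in; nothing more can be done
None
```

The job is handed in at 27.6 s, with no verdict returned: the lid locked open by itself, the tool rest was set down in the bay with the gripper, the stay was pushed through straight, and the lid sank fully shut. The final camera check showed the lid closed and the spray can, tape and offcut in place; the arm hid the tin and chuck, but no contact with them was felt.

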